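# Lock the vegetable cutter's drum with its pin

### The job

Lock the drum of the vegetable cutter for cleaning: take the red-headed locking pin from the rack, put it foot first into the red guide on the cutter's sloping face, and turn the black knob until the pin drops through the guide into a hole of the hidden drum and sits fully home, its head down on the guide. Then let go. Leave the black pins in the rack and the other things on the counter where they are.

Things in the scene. Friction and masses are not known exactly. Their poses are not given: they have to be found in the camera images.
- red_pin_center (a point): Centre, half-way up, of the locking pin (97 mm, about 0.11 kg), z from foot to head. Steel shaft 16 mm in diameter, 52 mm long, foot tapered to 10 mm over 6 mm; a light red cylindrical head 24 mm in diameter, 45 mm tall. Along z from here: shoulder (head's underside) +3.5 mm, middle of head +26 mm, foot -48.5 mm. Starts upright in any one of the rack's holes, shoulder on its top.
- black_pin1_center (a point): Centre of a pin of the same shape with a black head, in another hole of the rack (belongs to another machine).
- black_pin2_center (a point): Centre of the second black-headed pin, in the remaining hole.
- rack: Fixed white plastic block, 225 mm along its x, 70 mm along its y, 55 mm tall; origin at the centre of its underside. Three upright through holes 19 mm in diameter at x = -75, 0 and +75 mm on its centre line.
- cutter: Fixed vegetable cutter, origin under its foot (260 by 200 mm). A round drum housing (236 mm in diameter, 68 mm thick) has its face centre 150 mm above this origin; the face slopes 30 degrees, low edge to the front (-x). A loose inner drum turns in it, with a knob outside and a hidden steel collar under the face: 22 mm thick, two holes opposite each other, 22 mm wide the way it turns.
- guide_mouth (a point): Centre of the mouth of the pin guide, a red block 44 (x) by 50 mm (y), 20 mm proud of the face. z: out along the bore, square to the face; x: up the slope; y: across. Bore 18 mm in diameter, 3 mm chamfer. The collar lies 31.5 mm below the mouth: a pin put in stops on it, shoulder 20 mm above the mouth; over a collar hole it drops by its own weight till its shoulder meets the mouth.
- knob_grip (a point): Middle of the black fluted knob (50 mm in diameter, 45 mm tall, no marks) on the drum's axis, 62 mm above the face; axes as guide_mouth's, z = turning axis (this frame does not turn). The guide lies 85 mm away along +x. The knob turns the collar directly, both ways, over a full turn, friction 0.05 N m, stays where left. No sign outside tells where the holes are; none starts within 25 degrees of the guide.
- jar_purple: Bystander: glass preserving jar, purple filling, 64 mm wide, 74 mm tall. Origin at the centre of its underside.
- jar_green: Bystander: glass preserving jar, pale green filling, 64 mm wide, 74 mm tall. Origin at the centre of its underside.
- jar_orange: Bystander: glass preserving jar, orange filling, 64 mm wide, 74 mm tall. Origin at the centre of its underside.
- mill: Bystander: dark wooden pepper mill, 178 mm tall. Origin at the centre of its underside.
- shaker: Bystander: clear shaker jar with a red cap, 120 mm tall. Origin at the centre of its underside.
- ladle: Bystander: steel serving spoon 260 mm long lying down. Origin at its middle on the underside.
- turner: Bystander: black spatula 280 mm long lying down. Origin at its middle on the underside.
Not all that is in view belongs to the job. Several things look just like the part that bears red_pin_center: the one meant starts farthest to the robot's right.

How it is judged:
At the end, for the whole second after the job is handed in: The red pin sits fully home in the guide, through the drum's hole: its shoulder within 4 mm of the guide's mouth, its axis within 4 mm and 0.12 rad of the bore, at rest (z of red_pin_center in the frame of guide_mouth between -0.008 and 0.0005 m and x of red_pin_center in the frame of guide_mouth between -0.004 and 0.004 m and y of red_pin_center in the frame of guide_mouth between -0.004 and 0.004 m and angle between the z axis of red_pin_center and the z axis of guide_mouth, either way round below 0.12 rad and linear speed of red_pin below 0.02 m/s); the robot touches nothing.
It fails at once if a black pin is lifted or moved by more than 15 mm (distance of any of black_pin1_center, black_pin2_center from where it was at the start of the episode above 0.015 m).
It fails at once if a bystander (jar, mill, shaker, spoon, spatula) is moved by more than 30 mm (distance of any of jar_purple, jar_green, jar_orange, mill, shaker, ladle, turner from where it was at the start of the episode above 0.03 m).
It also fails if it takes over 67 s, if anything falls off the work surface, if the arm or the gripper's body presses on something with over 40 N, if the wrist force passes 120 N, or if a joint passes its speed limit or range.

### The arm

A 7-joint arm with a two-finger parallel gripper is mounted at the origin on the work surface. World frame = base frame: x ahead of the robot, y to its left, z up, the work surface at z = 0. Lengths are in m, angles in rad, forces in N, time in s.
With the tool pointing down it reaches from about 0.425 to 0.875 m from the base axis. Payload 8.4 kg.
Tool frame: the origin (TCP) lies at the very end of the fingers, on their centre line; the grasp point (between the pads) lies env.grip_depth behind it (env.grip_depth is the distance from the TCP to the grasp point, in m); z points along the fingers, y is the line along which they close (so a half turn about z gives the same grasp; the last joint's range is limited). The gripper opens to 87 mm and grips with 3 to 60 N. Pads are 19 mm wide; open, the fingers measure 117 mm over their backs; the gripper's body (75 mm by 190 mm) begins 51 mm behind the grasp point.
Start: joints at [-1.241, 0.333, 0.04, 1.465, -0.013, 1.343, -0.059], TCP at [0.27, 0.591, 0.223] pointing down, gripper open.
Joint ranges: [-2.58, 2.58], [-0.38, 2.09], [-1.3, 1.39], [0.25, 2.4], [-1.5, 4.64], [0.08, 2.09], [-2.65, 2.65]. Speed limits (rad/s): [2.22, 2.22, 2.79, 2.79, 3.14, 3.14, 3.14].

### API

Orientations are given as a unit quaternion [w, x, y, z].
In Python, from rig import monitor, capture, workorder, nets, env gives the robot as it stands.
- The arm moves only by the tool carry_out, never from a script. Its argument "series" is a list of rows, each a list of 7 numbers: the opening, from 0 (shut) to 1 (fully open), then the shift along the tool's x, y, z in m, then the turn, a rotation vector about the tool's x, y, z in rad. A call has 1 to 12 rows; each row is the pose to reach, as a shift and turn from the pose commanded when the call began, along the tool's axes at that moment; what a row does not reach only later rows make up. A row lasts 1/12 s, in which the tool goes at most 41.7 mm and 7.16 degrees, less where a joint would pass 70% of its speed; a pose out of reach is approached as far as the arm can. A call with a gripper value outside its range is refused whole. The fingers move at their own pace and stop on an object; "squeeze" is the grip in N (left out, the last holds). Time passes only in rows, so rows that repeat a pose let the fingers close. It gives the time, the measured TCP pose, the force, the opening and the grip force at its end, in the units of the state.
- monitor.get_state(): the state, without advancing time (a new reading comes with each control period).
- capture(name): name is "scene" or "top" or "wrist"; returns a dict with "pixels" (420x560x3 uint8, red, green, blue), "depth" (420x560 float32, m along the optical axis (not along the pixel's ray), 0 where there is no reading), "camera_matrix" (3x3 intrinsics, pixels), "extrinsics" (4x4, takes a point from world to camera coordinates). Camera axes: x right, y up, looking along -z (the intrinsics and any distortion apply to the point x, -y, -z); pixel columns grow to the right and rows downward; lengths in m; the calibration is good to about 2 mm. A picture is of the moment at which its call begins.
- workorder.finish_job(): hands the job in; it is judged then, once.
Trained networks look in a picture, given as the dict that the camera call returned (one of the last four; its "shot" number tells which), for a name from the list of things; names that differ only in an ending like _2 or _b are one class to them, and where a whole thing is asked for, a point or a joint stands for the part that bears it (a point fixed in the world has none). Each returns a list of dicts, best first, with "confidence" (0 to 1); they miss things now and then, are a little off and sometimes report something else, mostly with a low value. They report only what shows in the picture. A call takes as long as a camera call. They do not tell look-alikes from the thing itself.
- nets.spot_in(picture, target): "position" ([x, y, z] in m, in world coordinates, good to about 4 mm: the middle of the surface that is visible of it).
- nets.regions_of(picture, target): "pixels" (420x560 bool, what is visible of it).
The state is a dict: "clock": time; "q": joint angles; "joint_velocities": joint speeds; "effort": joint torques, N m; "ee_pos": TCP position; "tcp_rot": TCP orientation; "contact_force": force on the tool from outside, world axes, zero at the start; "moment": the same for the moment, N m; "width": finger opening in m; "grip_force": force on a finger pad.
Only numpy, scipy, OpenCV 4.12 (cv2) and the standard library are available. Lean on these libraries where they do the work, as an engineer would, in place of code of your own. Each camera call takes 0.05 s, during which the arm holds its last target. There are 200 camera calls.

## Working session

There is one attempt and no reset: what is moved stays moved. The work goes in short steps, Python scripts to look and compute and a tool call to move; the robot and the scene stay as the last step left them, time stands still between calls to the robot, and variables do not carry over. Pictures are saved under pics/ and viewed, at most 10 in all, crops included, and the job is handed in when it is done.

Besides the shell and the picture viewer there is one more tool, called after ">>>" as name(argument=value, ...) on one line, values as JSON. carry_out: Moves the arm, as the interface text tells. Its arguments: {"type":"object","properties":{"series":{"type":"array"},"squeeze":{"type":"number"}},"required":["series"]}

```bash
mkdir -p pics; ls; cat > h.py <<'E'
import numpy as np, cv2
from rig import monitor, capture, workorder, nets, env
from scipy.spatial.transform import Rotation as R
def save(p,n): cv2.imwrite('pics/'+n,cv2.cvtColor(p['pixels'],cv2.COLOR_RGB2BGR))
def cloud(p):
    d=p['depth'];K=p['camera_matrix'];v,u=np.indices(d.shape)
    c=np.stack([(u-K[0,2])/K[0,0]*d,-(v-K[1,2])/K[1,1]*d,-d,np.ones_like(d)],-1)
    w=c@np.linalg.inv(p['extrinsics']).T
    w=w[...,:3]; w[d<=0]=np.nan
    return w
def tool():
    s=monitor.get_state();q=s['tcp_rot'];return np.array(s['ee_pos']),R.from_quat([q[1],q[2],q[3],q[0]])
E
python3 - <<'E'
from h import *
s=monitor.get_state();print({k:np.round(v,3) for k,v in s.items()},env.grip_depth)
a=capture('scene');b=capture('top');save(a,'scene.png');save(b,'top.png')
for n,p in(('scene',a),('top',b)):
    for t in('red_pin_center','black_pin1_center','rack','cutter','guide_mouth','knob_grip','mill','shaker'):
        print(n,t,[(np.round(x['position'],3),round(x['confidence'],2)) for x in nets.spot_in(p,t)])
E
```

```text
pics
{'clock': np.float64(0.0), 'q': array([-1.241,  0.334,  0.04 ,  1.466, -0.013,  1.343, -0.059]), 'joint_velocities': array([ 0.001,  0.001, -0.001,  0.   ,  0.001, -0.001, -0.001]), 'effort': array([-0.0000e+00, -6.5636e+01,  1.3350e+00, -4.0379e+01, -6.0000e-02,
        4.5000e-02,  0.0000e+00]), 'ee_pos': array([0.27 , 0.591, 0.222]), 'tcp_rot': array([-0.   ,  0.213,  0.977, -0.001]), 'contact_force': array([ 0.963, -0.176, -0.039]), 'moment': array([-0.037, -0.068,  0.036]), 'grip_force': np.float64(0.0), 'width': np.float64(0.087)} 0.0187
scene red_pin_center [(array([ 0.642, -0.217,  0.085]), 0.47), (array([ 0.645, -0.108,  0.076]), 0.46)]
scene black_pin1_center [(array([ 0.566, -0.209,  0.091]), 0.43)]
scene rack [(array([ 0.579, -0.211,  0.052]), 0.94)]
scene cutter [(array([0.648, 0.176, 0.134]), 0.74)]
scene guide_mouth [(array([0.63 , 0.185, 0.169]), 0.67)]
scene knob_grip [(array([0.628, 0.18 , 0.174]), 0.78)]
scene mill [(array([ 0.795, -0.097,  0.11 ]), 0.8)]
scene shaker [(array([ 0.764, -0.249,  0.088]), 0.67)]
top red_pin_center [(array([ 0.634, -0.108,  0.094]), 0.52), (array([ 0.576, -0.113,  0.096]), 0.4)]
top black_pin1_center [(array([ 0.555, -0.207,  0.101]), 0.44), (array([ 0.386, -0.006,  0.074]), 0.34)]
top rack [(array([ 0.552, -0.202,  0.058]), 0.71)]
top cutter [(array([0.564, 0.192, 0.159]), 0.87), (array([ 0.552, -0.201,  0.055]), 0.19)]
top guide_mouth [(array([0.574, 0.194, 0.16 ]), 0.67), (array([ 0.626, -0.215,  0.098]), 0.25)]
top knob_grip [(array([0.571, 0.195, 0.162]), 0.74)]
top mill [(array([ 0.765, -0.083,  0.12 ]), 0.85), (array([0.561, 0.19 , 0.157]), 0.67), (array([ 0.73 , -0.235,  0.117]), 0.3)]
top shaker [(array([ 0.731, -0.234,  0.116]), 0.62), (array([ 0.555, -0.2  ,  0.057]), 0.24)]
```

View pics/scene.png

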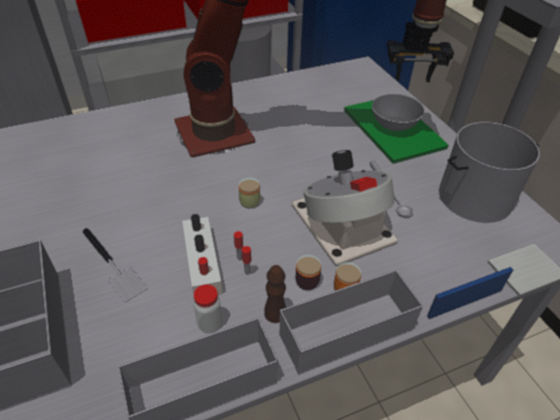

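View pics/top.png

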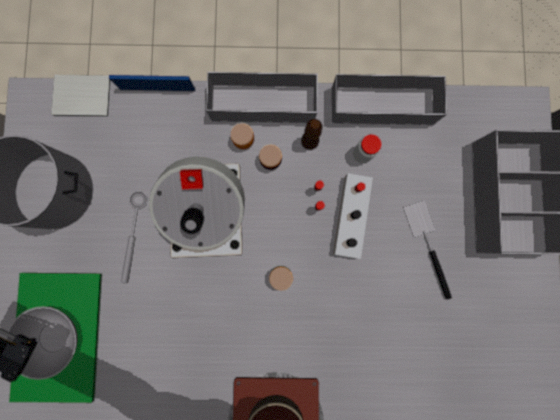

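The scene shows the rack with two black pins and a red pin (top view pixel 360,187). Two look-alike red pins stand left of it (319,185 and 319,205). The guide is at (192,180) and the knob at (192,218) in the top view.

```bash
cat > m.py <<'E'
from h import *
from scipy.optimize import least_squares
P=[]
for n in('scene','top'):
    p=capture(n);w=cloud(p);rgb=p['pixels'].astype(int);hsv=cv2.cvtColor(p['pixels'],cv2.COLOR_RGB2HSV)
    red=(rgb[...,0]>90)&(rgb[...,1]<70)&(rgb[...,2]<70)
    near=lambda c,r:np.linalg.norm(w[...,:2]-np.array(c),axis=-1)<r
    # rack pin head
    m=red&near((.632,-.217),.04)&(w[...,2]>.055)&(w[...,2]<.13)
    q=w[m];print(n,'pin n',len(q),'med',np.nanmedian(q,0).round(4),'zmax',np.percentile(q[:,2],[5,50,95]).round(4))
    t=q[q[:,2]>np.percentile(q[:,2],95)-.006];print('  top',t.mean(0).round(4),len(t), t.min(0).round(4),t.max(0).round(4))
    # face plane
    m=near((.575,.192),.13)&(w[...,2]>.08)&(w[...,2]<.25)&~red
    q=w[m];best=(0,)
    rng=np.random.default_rng(0)
    for _ in range(2000):
        a=q[rng.choice(len(q),3,False)];nn=np.cross(a[1]-a[0],a[2]-a[0]);l=np.linalg.norm(nn)
        if l<1e-6: continue
        nn/=l; nn*=np.sign(nn[2])
        if not .75<nn[2]<.95: continue
        s=(abs((q-a[0])@nn)<.003); 
        if s.sum()>best[0]: best=(s.sum(),s)
    f=q[best[1]];c=f.mean(0);nn=np.linalg.svd(f-c)[2][2];nn*=np.sign(nn[2])
    print('  face n',len(f),nn.round(4),'tilt',np.degrees(np.arccos(nn[2])).round(2),'d',(c@nn).round(4),'yaw',np.degrees(np.arctan2(-nn[1],-nn[0])).round(2))
    g=w[red&near((.62,.19),.1)&(w[...,2]>.1)&(w[...,2]<.3)]
    h=(g-c)@nn;tp=g[abs(h-.02)<.005];print('  guide',len(g),'h',np.percentile(h,[5,50,95]).round(4),'top',tp.mean(0).round(4))
    h=(q-c)@nn;k=q[(h>.03)];hh=(k-c)@nn
    print('  knob',len(k),'h',np.percentile(hh,[5,50,95,99]).round(4),'topmean',k[abs(hh-.0845)<.006].mean(0).round(4),(abs(hh-.0845)<.006).sum())
    # ellipse of face extents
    x=np.array([1,0,0])-nn[0]*nn;x/=np.linalg.norm(x);y=np.cross(nn,x)
    u=(f-c)@x;v=(f-c)@y
    print('  face ext',u.min().round(4),u.max().round(4),v.min().round(4),v.max().round(4),'center',(c+x*(u.min()+u.max())/2+y*(v.min()+v.max())/2).round(4))
E
python3 m.py
```

```text
scene pin n 106 med [ 0.6408 -0.2194  0.0932] zmax [0.0625 0.0932 0.1011]
  top [ 0.6353 -0.2177  0.0985] 49 [ 0.6243 -0.2271  0.0951] [ 0.6465 -0.2089  0.1019]
  face n 1261 [-0.4937 -0.0291  0.8691] tilt 29.64 d -0.1525 yaw 3.37
  guide 232 h [0.0035 0.0167 0.0206] top [0.6284 0.2082 0.2102]
  knob 391 h [0.0426 0.0658 0.0847 0.0855] topmean [0.526  0.1988 0.2256] 100
  face ext -0.1341 0.1035 -0.101 0.1314 center [0.5615 0.2039 0.1503]
top pin n 48 med [ 0.632  -0.2142  0.0992] zmax [0.0966 0.0992 0.102 ]
  top [ 0.6313 -0.2142  0.0991] 48 [ 0.6219 -0.2238  0.0965] [ 0.6403 -0.2049  0.1035]
  face n 4661 [-0.4995 -0.0261  0.8659] tilt 30.02 d -0.155 yaw 2.99
  guide 427 h [0.0014 0.0182 0.0216] top [0.6247 0.2098 0.2096]
  knob 507 h [0.047  0.0828 0.0867 0.0875] topmean [0.52   0.2037 0.224 ] 349
  face ext -0.1182 0.1164 -0.1141 0.118 center [0.5616 0.2061 0.1512]
```

```bash
cat >> h.py <<'E'
N=np.array([-.4993,-.0262,.866]);N/=np.linalg.norm(N)
yc=np.deg2rad(3.0)
XC=np.array([np.cos(yc)*.866,np.sin(yc)*.866,.5]);XC-=XC@N*N;XC/=np.linalg.norm(XC);YC=np.cross(N,XC)
C0=np.array([.5616,.2055,.1508])
MOUTH=C0+.085*XC+.02*N; KNOB=C0+.062*N
def Rm(z,y):
    z=np.array(z,float);z/=np.linalg.norm(z);y=np.array(y,float);y-=y@z*z;y/=np.linalg.norm(y)
    return R.from_matrix(np.stack([np.cross(y,z),y,z],1))
RP=Rm([0,0,-1],[.162,.987,0]); RC=Rm(-N,YC)
def delta(pos,rot):
    p,r=tool();return r.inv().apply(np.array(pos)-p).round(4),(r.inv()*rot).as_rotvec().round(4)
E
python3 - <<'E'
from h import *
print(MOUTH,KNOB,delta([.632,-.215,.30],RP))
E
```

```text
[0.62512493 0.20882854 0.2106206 ] [0.53064252 0.20387555 0.20449353] (array([-0.6642, -0.5827, -0.0774]), array([-0.    , -0.    , -0.2662]))
```

>>> carry_out(series=[[1, 0, 0, -0.15, 0, 0, 0], [1, 0, 0, -0.15, 0, 0, 0], [1, 0, 0, -0.15, 0, 0, 0], [1, 0, 0, -0.15, 0, 0, 0], [1, -0.664, -0.583, -0.15, 0, 0, -0.266], [1, -0.664, -0.583, -0.15, 0, 0, -0.266], [1, -0.664, -0.583, -0.15, 0, 0, -0.266], [1, -0.664, -0.583, -0.15, 0, 0, -0.266], [1, -0.664, -0.583, -0.15, 0, 0, -0.266], [1, -0.664, -0.583, -0.15, 0, 0, -0.266], [1, -0.664, -0.583, -0.15, 0, 0, -0.266], [1, -0.664, -0.583, -0.15, 0, 0, -0.266]])

```text
clock: 2.0
ee_pos: [0.407, 0.2849, 0.3729]
tcp_rot: [0.0, 0.081, 0.997, 0.0]
contact_force: [1.5, 0.1, 0.3]
width: 0.0871
grip_force: 0.0
```

```bash
python3 - <<'E'
from h import *
print(tool()[0],monitor.get_state()['q'].round(2) if hasattr(monitor.get_state()['q'],'round') else monitor.get_state()['q'],delta([.632,-.215,.25],RP))
E
```

```text
[0.40704393 0.28489505 0.37285407] [-0.92 -0.03  0.21  1.58  0.01  1.59  0.7 ] (array([-0.303 , -0.4569,  0.1225]), array([ 0.0009,  0.0002, -0.0002]))
```

>>> carry_out(series=[[1, -0.303, -0.457, 0.12, 0, 0, 0], [1, -0.303, -0.457, 0.12, 0, 0, 0], [1, -0.303, -0.457, 0.12, 0, 0, 0], [1, -0.303, -0.457, 0.12, 0, 0, 0], [1, -0.303, -0.457, 0.12, 0, 0, 0], [1, -0.303, -0.457, 0.12, 0, 0, 0], [1, -0.303, -0.457, 0.12, 0, 0, 0], [1, -0.303, -0.457, 0.12, 0, 0, 0], [1, -0.303, -0.457, 0.12, 0, 0, 0], [1, -0.303, -0.457, 0.12, 0, 0, 0], [1, -0.303, -0.457, 0.12, 0, 0, 0], [1, -0.303, -0.457, 0.12, 0, 0, 0]])

```text
clock: 3.0
ee_pos: [0.6077, -0.1602, 0.2655]
tcp_rot: [0.0, 0.081, 0.997, 0.0]
contact_force: [1.0, -0.6, 1.4]
width: 0.0872
grip_force: 0.0
```

>>> carry_out(series=[[1, -0.027, -0.041, 0.011, 0, 0, 0], [1, -0.027, -0.041, 0.011, 0, 0, 0], [1, -0.027, -0.041, 0.011, 0, 0, 0]])

```text
clock: 3.25
ee_pos: [0.6263, -0.2072, 0.2531]
tcp_rot: [-0.001, 0.084, 0.996, -0.001]
contact_force: [-0.6, 0.1, 1.3]
width: 0.0867
grip_force: 0.0
```

```bash
cat > w.py <<'E'
from h import *
p=capture('wrist');save(p,'wrist1.png');w=cloud(p);rgb=p['pixels'].astype(int)
red=(rgb[...,0]>90)&(rgb[...,1]<70)&(rgb[...,2]<70)
m=red&(np.linalg.norm(w[...,:2]-[.632,-.215],axis=-1)<.04)&(w[...,2]>.06)
q=w[m];print(len(q));t=q[q[:,2]>.094]
if len(t): print(len(t),t.mean(0),t.min(0),t.max(0), cv2.minEnclosingCircle(t[:,:2].astype(np.float32)))
print(monitor.get_state()['q'],tool()[0],delta([.632,-.215,.25],RP))
E
python3 w.py
```

```text
677
532 [ 0.62378765 -0.21448879  0.14568589] [ 0.59409568 -0.22653795  0.09401458] [ 0.64058648 -0.20053046  0.34153556] ((0.6167609691619873, -0.21359404921531677), 0.024065185338258743)
[-0.25526492  0.39388698  0.6907632   1.41891185 -0.24876312  1.41870575
  1.8408408 ] [ 0.62658655 -0.20460943  0.25391333] (array([-0.0071, -0.0094,  0.0039]), array([-0.0009, -0.0015, -0.0028]))
```

View pics/wrist1.png

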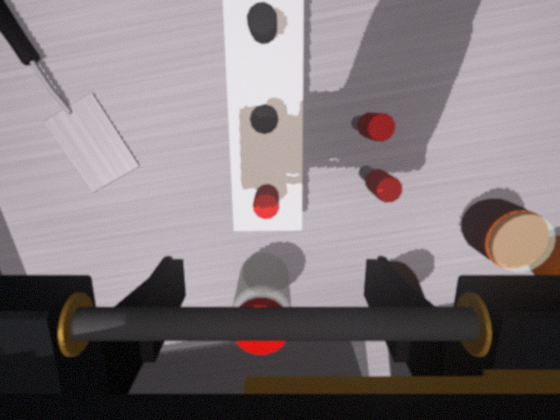

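```bash
python3 - <<'E'
from h import *
p=capture('wrist');w=cloud(p);rgb=p['pixels'].astype(int)
red=(rgb[...,0]>90)&(rgb[...,1]<70)&(rgb[...,2]<70)
t=w[red&(np.linalg.norm(w[...,:2]-[.632,-.215],axis=-1)<.025)&(abs(w[...,2]-.1)<.004)]
print(len(t),t.mean(0),t.min(0),t.max(0),cv2.minEnclosingCircle(t[:,:2].astype(np.float32)))
print(tool()[0],delta([.632,-.215,.096-.0],RP))
E
```

```text
411 [ 0.62958869 -0.21642913  0.10028831] [ 0.61986211 -0.22670444  0.0962089 ] [ 0.64091553 -0.20645858  0.10225991] ((0.6302160024642944, -0.21682772040367126), 0.01080014742910862)
[ 0.62691173 -0.20279963  0.25454827] (array([-0.0071, -0.0113,  0.1585]), array([ 0.0003, -0.0006, -0.0004]))
```

The wrist view shows the red pin at (265,200), between the black pins in the rack and the shaker at (260,320).

>>> carry_out(series=[[1, -0.006, -0.012, 0.0, 0, 0, 0], [1, -0.006, -0.012, 0.04, 0, 0, 0], [1, -0.006, -0.012, 0.08, 0, 0, 0], [1, -0.006, -0.012, 0.11, 0, 0, 0], [1, -0.006, -0.012, 0.13, 0, 0, 0], [1, -0.006, -0.012, 0.13, 0, 0, 0]])

```text
clock: 3.85
ee_pos: [0.6291, -0.2121, 0.1208]
tcp_rot: [-0.003, 0.08, 0.997, 0.001]
contact_force: [0.1, 0.7, -1.0]
width: 0.0872
grip_force: 0.0
```

```bash
python3 - <<'E'
from h import *
print(tool()[0],delta([.631,-.216,.066],RP))
E
```

```text
[ 0.62905202 -0.21211724  0.12079001] (array([-0.0029, -0.0036,  0.0548]), array([ 0.0021, -0.0059,  0.0031]))
```

>>> carry_out(series=[[1, -0.002, -0.002, 0.03, 0, 0, 0], [1, -0.002, -0.002, 0.055, 0, 0, 0], [1, -0.002, -0.002, 0.055, 0, 0, 0], [1, -0.002, -0.002, 0.055, 0, 0, 0]])

```text
clock: 4.18
ee_pos: [0.6329, -0.2169, 0.0709]
tcp_rot: [-0.0, 0.08, 0.997, 0.0]
contact_force: [-0.6, -0.5, 1.0]
width: 0.0869
grip_force: 0.0
```

>>> carry_out(series=[[0, 0, 0, 0, 0, 0, 0], [0, 0, 0, 0, 0, 0, 0], [0, 0, 0, 0, 0, 0, 0], [0, 0, 0, 0, 0, 0, 0], [0, 0, 0, 0, 0, 0, 0], [0, 0, 0, 0, 0, 0, 0], [0, 0, 0, 0, 0, 0, 0], [0, 0, 0, 0, 0, 0, 0]], squeeze=30)

```text
clock: 4.85
ee_pos: [0.6326, -0.2185, 0.0697]
tcp_rot: [-0.0, 0.081, 0.997, -0.0]
contact_force: [-0.1, -0.9, -0.4]
width: 0.0416
grip_force: 0.0
```

>>> carry_out(series=[[0, 0, 0, 0, 0, 0, 0], [0, 0, 0, 0, 0, 0, 0], [0, 0, 0, 0, 0, 0, 0], [0, 0, 0, 0, 0, 0, 0], [0, 0, 0, 0, 0, 0, 0], [0, 0, 0, 0, 0, 0, 0]])

```text
clock: 5.35
ee_pos: [0.6326, -0.2184, 0.0696]
tcp_rot: [-0.0, 0.081, 0.997, 0.0]
contact_force: [0.4, 0.1, 0.1]
width: 0.023
grip_force: 30.0
```

>>> carry_out(series=[[0, 0, 0, -0.03, 0, 0, 0], [0, 0, 0, -0.06, 0, 0, 0], [0, 0, 0, -0.1, 0, 0, 0], [0, 0, 0, -0.14, 0, 0, 0], [0, 0, 0, -0.18, 0, 0, 0], [0, 0, 0, -0.22, 0, 0, 0], [0, 0, 0, -0.26, 0, 0, 0], [0, 0, 0, -0.26, 0, 0, 0]])

```text
clock: 6.02
ee_pos: [0.6343, -0.22, 0.3385]
tcp_rot: [0.005, 0.081, 0.997, -0.001]
contact_force: [1.4, -1.2, -0.5]
width: 0.0234
grip_force: 30.0
```

```bash
python3 - <<'E'
from h import *
print(tool()[0],monitor.get_state()['q'],RC.as_matrix().round(3),delta(MOUTH+N*.14,RC))
E
```

```text
[ 0.63431368 -0.21998941  0.33845215] [-0.21700229  0.39570091  0.70856902  1.24741055 -0.25542717  1.57563663
  1.85578749] [[-0.865 -0.052  0.499]
 [-0.045  0.999  0.026]
 [-0.5    0.    -0.866]] (array([0.1471, 0.4067, 0.0045]), array([-0.0588, -0.5108, -0.2097]))
```

>>> carry_out(series=[[0, 0.147, 0.407, 0.004, -0.059, -0.511, -0.21], [0, 0.147, 0.407, 0.004, -0.059, -0.511, -0.21], [0, 0.147, 0.407, 0.004, -0.059, -0.511, -0.21], [0, 0.147, 0.407, 0.004, -0.059, -0.511, -0.21], [0, 0.147, 0.407, 0.004, -0.059, -0.511, -0.21], [0, 0.147, 0.407, 0.004, -0.059, -0.511, -0.21], [0, 0.147, 0.407, 0.004, -0.059, -0.511, -0.21], [0, 0.147, 0.407, 0.004, -0.059, -0.511, -0.21], [0, 0.147, 0.407, 0.004, -0.059, -0.511, -0.21], [0, 0.147, 0.407, 0.004, -0.059, -0.511, -0.21], [0, 0.147, 0.407, 0.004, -0.059, -0.511, -0.21], [0, 0.147, 0.407, 0.004, -0.059, -0.511, -0.21]])

```text
clock: 7.02
ee_pos: [0.5505, 0.216, 0.3247]
tcp_rot: [0.253, -0.03, 0.967, 0.01]
contact_force: [-0.2, 1.1, -1.3]
width: 0.023
grip_force: 30.0
```

>>> carry_out(series=[[0, 0, 0, 0, 0, 0, 0], [0, 0, 0, 0, 0, 0, 0], [0, 0, 0, 0, 0, 0, 0]])

```text
clock: 7.27
ee_pos: [0.5539, 0.2053, 0.3254]
tcp_rot: [0.254, -0.024, 0.967, 0.008]
contact_force: [-0.2, 0.1, -0.1]
width: 0.0236
grip_force: 30.0
```

```bash
python3 - <<'E'
from h import *
print(tool()[0],monitor.get_state()['q'],delta(MOUTH+N*.14,RC))
p=capture('wrist');save(p,'wrist2.png')
s=capture('scene');save(s,'scene2.png')
E
```

```text
[0.55385783 0.20529378 0.32539927] [-0.68056285 -0.17099203  0.08008958  1.89587762  0.3238466   0.99035037
  0.9020598 ] (array([-0.0044, -0.0002, -0.005 ]), array([ 0.0022, -0.0106, -0.0032]))
```

View pics/wrist2.png

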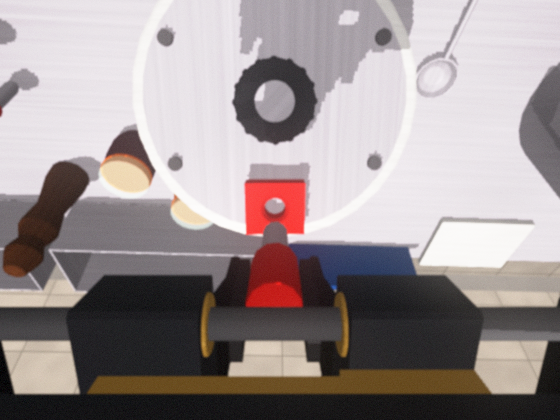

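The wrist view shows the held pin's shaft at (275,240) pointing at the guide bore at (275,206), with the knob at (275,100).

```bash
cat > g.py <<'E'
from h import *
from scipy.optimize import least_squares
def meas():
    p=capture('wrist');w=cloud(p);rgb=p['pixels'].astype(int)
    red=(rgb[...,0]>90)&(rgb[...,1]<70)&(rgb[...,2]<70)
    T,r=tool()
    face=w[(np.linalg.norm(w-C0,axis=-1)<.11)&(abs((w-C0)@N)<.006)]
    c=np.median(face,0)
    for _ in range(3):
        nn=np.linalg.svd(face-face.mean(0),full_matrices=False)[2][2];nn*=np.sign(nn[2]);c=face.mean(0)
        face=face[abs((face-c)@nn)<.003]
    g=(w-MOUTH);hh=(w-c)@nn
    m=red&(np.linalg.norm(g,axis=-1)<.045)&(abs(hh-.02)<.004)
    gp=w[m];ux=(gp-MOUTH)@XC;uy=(gp-MOUTH)@YC
    # bore: hole inside red top by ray-plane for image hole centroid
    M=m.astype(np.uint8);M=cv2.morphologyEx(M,cv2.MORPH_CLOSE,np.ones((3,3),np.uint8))
    cnt,hi=cv2.findContours(M,cv2.RETR_CCOMP,cv2.CHAIN_APPROX_NONE)
    K=p['camera_matrix'];Ei=np.linalg.inv(p['extrinsics'])
    hp=gp.mean(0)@nn
    def ray(u,v):
        d=Ei[:3,:3]@np.array([(u-K[0,2])/K[0,0],-(v-K[1,2])/K[1,1],-1]);o=Ei[:3,3]
        return o+d*(hp-o@nn)/(d@nn)
    print('face n',nn.round(4),'face d vs C0',((C0-c)@nn).round(4),'guide h',np.median(hh[m]).round(4),len(gp))
    bore=None
    for i,cc in enumerate(cnt):
        a=cv2.contourArea(cc)
        if a<20: continue
        pts=np.array([ray(*q[0]) for q in cc]);e=pts-MOUTH
        ctr=cv2.minEnclosingCircle(np.stack([e@XC,e@YC],1).astype(np.float32))
        print('  contour',hi[0][i][3],a,'bbox x',(e@XC).min().round(4),(e@XC).max().round(4),'y',(e@YC).min().round(4),(e@YC).max().round(4),'circ',np.round(ctr[0],4),round(ctr[1],4))
    # pin in tool frame
    L=r.inv().apply(w.reshape(-1,3)-T).reshape(w.shape)
    for nm,lo,hi_,rad,mm in(('head',-.028,.010,.012,red),('shaft',.018,.058,.008,~red)):
        s=mm&(np.hypot(L[...,0],L[...,1])<.022)&(L[...,2]>lo)&(L[...,2]<hi_)
        q=L[s]
        if len(q)<30: print(nm,len(q));continue
        f=lambda a:np.hypot(q[:,0]-a[0]-a[2]*q[:,2],q[:,1]-a[1]-a[3]*q[:,2])-rad
        a=least_squares(f,[0,0,0,0],loss='soft_l1',f_scale=.001)
        print(nm,len(q),'x0,y0,dx/dz,dy/dz',a.x.round(4),'rms',np.sqrt((a.fun**2).mean()).round(4),'z',q[:,2].min().round(3),q[:,2].max().round(3))
    k=w[(hh>.078)&(np.linalg.norm(w-KNOB,axis=-1)<.05)]
    if len(k)>20:
        e=k-KNOB;print('knobtop',len(k),'x',(e@XC).min().round(4),(e@XC).max().round(4),'y',(e@YC).min().round(4),(e@YC).max().round(4),'z',np.median(e@N).round(4))
    return
meas()
print(tool()[0])
E
python3 g.py
```

```text
face n [-0.4992 -0.0269  0.8661] face d vs C0 -0.0016 guide h 0.0189 1610
  contour -1 2219.5 bbox x -0.0236 0.0188 y -0.0228 0.0238 circ [-0.0019  0.0005] 0.0307
  contour 1 435.5 bbox x -0.0134 0.0064 y -0.0091 0.0102 circ [-0.0031  0.0001] 0.0108
head 1624 x0,y0,dx/dz,dy/dz [ 0.0008 -0.0004 -0.0027  0.0064] rms 0.0003 z -0.028 0.01
shaft 471 x0,y0,dx/dz,dy/dz [ 0.001  -0.0005 -0.0033  0.0069] rms 0.0002 z 0.023 0.058
knobtop 5641 x -0.0273 0.0244 y -0.0256 0.0262 z 0.0237
[0.55384502 0.20567141 0.32573044]
```

```bash
cat >> h.py <<'E'
MOUTH=MOUTH-.0017*XC+.0004*YC+.001*N
E
python3 - <<'E'
from h import *
print(delta(MOUTH+N*.077,RC))
E
```

```text
(array([-0.0031, -0.0003,  0.0573]), array([ 0.0027, -0.0102, -0.0033]))
```

>>> carry_out(series=[[0, -0.003, 0, 0.0, 0, -0.01, 0], [0, -0.003, 0, 0.025, 0, -0.01, 0], [0, -0.003, 0, 0.045, 0, -0.01, 0], [0, -0.003, 0, 0.057, 0, -0.01, 0], [0, -0.003, 0, 0.057, 0, -0.01, 0], [0, -0.003, 0, 0.057, 0, -0.01, 0]])

```text
clock: 7.92
ee_pos: [0.584, 0.2084, 0.2772]
tcp_rot: [0.258, -0.025, 0.966, 0.008]
contact_force: [0.7, 0.1, -1.0]
width: 0.0235
grip_force: 30.0
```

```bash
python3 - <<'E'
from h import *
p=capture('wrist');capture('top')
print(tool()[0],delta(MOUTH+N*.077,RC), monitor.get_state()['contact_force'])
E
python3 g.py
```

```text
[0.58421467 0.20910196 0.27878916] (array([ 0.0004, -0.002 ,  0.0014]), array([ 0.0042,  0.0011, -0.0016])) [ 0.30306377 -0.05706836  0.15315169]
face n [-0.4991 -0.0268  0.8661] face d vs C0 -0.0016 guide h 0.019 2941
  contour -1 2917.0 bbox x -0.0224 0.0219 y -0.0238 0.0244 circ [-0.0006  0.0004] 0.0325
head 1631 x0,y0,dx/dz,dy/dz [ 0.001  -0.0003 -0.0013  0.0053] rms 0.0003 z -0.028 0.01
shaft 469 x0,y0,dx/dz,dy/dz [ 0.001  -0.0003 -0.0021  0.0057] rms 0.0002 z 0.024 0.058
knobtop 9978 x -0.0278 0.0247 y -0.0257 0.0264 z 0.0237
[0.58426051 0.20915317 0.27896648]
```

>>> carry_out(series=[[0, 0, -0.0015, 0.005, 0.003, 0, 0], [0, 0, -0.0015, 0.012, 0.003, 0, 0], [0, 0, -0.0015, 0.018, 0.003, 0, 0], [0, 0, -0.0015, 0.024, 0.003, 0, 0], [0, 0, -0.0015, 0.024, 0.003, 0, 0]])

```text
clock: 8.48
ee_pos: [0.5965, 0.2078, 0.2554]
tcp_rot: [0.258, -0.025, 0.966, 0.007]
contact_force: [1.2, -0.1, -2.6]
width: 0.0227
grip_force: 30.0
```

>>> carry_out(series=[[0, 0, 0, 0.005, 0, 0, 0], [0, 0, 0, 0.01, 0, 0, 0], [0, 0, 0, 0.014, 0, 0, 0], [0, 0, 0, 0.014, 0, 0, 0]])

```text
clock: 8.82
ee_pos: [0.6034, 0.2082, 0.2438]
tcp_rot: [0.258, -0.025, 0.966, 0.007]
contact_force: [2.1, 0.3, -1.5]
width: 0.0234
grip_force: 30.0
```

```bash
python3 - <<'E'
from h import *
capture('top')
print(tool()[0],delta(MOUTH+N*.0346,RC), monitor.get_state()['contact_force'])
E
```

```text
[0.60329839 0.20826763 0.24412788] (array([-0.0005, -0.0002,  0.0043]), array([ 0.0001, -0.0005, -0.0014])) [ 2.83274301  0.60274681 -1.84705371]
```

>>> carry_out(series=[[0, 0, 0, 0.003, 0, 0, 0], [0, 0, 0, 0.003, 0, 0, 0], [0.8, 0, 0, 0.003, 0, 0, 0], [0.8, 0, 0, 0.003, 0, 0, 0], [0.8, 0, 0, 0.003, 0, 0, 0], [0.8, 0, 0, 0.003, 0, 0, 0], [0.8, 0, 0, 0.003, 0, 0, 0], [0.8, 0, 0, 0.003, 0, 0, 0], [0.8, 0, 0, 0.003, 0, 0, 0], [0.8, 0, 0, 0.003, 0, 0, 0]])

```text
clock: 9.7
ee_pos: [0.6046, 0.2085, 0.242]
tcp_rot: [0.259, -0.025, 0.966, 0.007]
contact_force: [0.4, -0.7, -0.3]
width: 0.066
grip_force: 0.0
```

>>> carry_out(series=[[1, 0, 0, -0.02, 0, 0, 0], [1, 0, 0, -0.05, 0, 0, 0], [1, 0, 0, -0.08, 0, 0, 0], [1, 0, 0, -0.1, 0, 0, 0], [1, 0, 0, -0.1, 0, 0, 0]])

```text
clock: 10.12
ee_pos: [0.5546, 0.207, 0.3338]
tcp_rot: [0.261, -0.025, 0.965, 0.009]
contact_force: [-0.1, 0.7, 0.7]
width: 0.0859
grip_force: 0.0
```

```bash
python3 - <<'E'
from h import *
p=capture('wrist');save(p,'wrist3.png');s=capture('scene');save(s,'scene3.png')
s=monitor.get_state();print(tool()[0],s['q'],s['contact_force'])
K2=KNOB-.0015*XC+.0003*YC+.0015*N
# TCP at grasp: knob centre, grip_depth deeper
for a in(0,40,60,70,80):
    print(a,delta(K2+N*.08,RC*R.from_rotvec([0,0,np.deg2rad(a)])))
E
```

```text
[0.55477147 0.2060395  0.32932344] [-0.68241776 -0.17608603  0.07646332  1.89665286  0.33477985  0.98738526
  0.89401758] [ 0.03305717 -0.13391774  0.46024937]
0 (array([ 0.0849, -0.0008,  0.0144]), array([ 0.0014,  0.0012, -0.0015]))
40 (array([ 0.0849, -0.0008,  0.0144]), array([1.800e-03, 6.000e-04, 6.966e-01]))
60 (array([ 0.0849, -0.0008,  0.0144]), array([1.9000e-03, 3.0000e-04, 1.0457e+00]))
70 (array([ 0.0849, -0.0008,  0.0144]), array([2.0000e-03, 1.0000e-04, 1.2202e+00]))
80 (array([ 0.0849, -0.0008,  0.0144]), array([ 0.002 , -0.    ,  1.3947]))
```

View pics/wrist3.png

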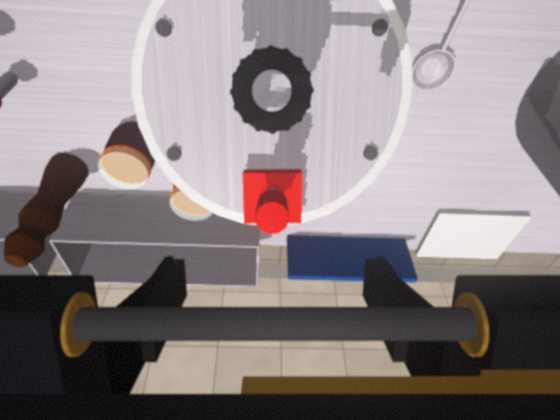

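The pin stands in the guide with its head at (272,217). The gripper goes to the knob next.

>>> carry_out(series=[[1, 0.04, 0, 0, 0, 0, 0], [1, 0.08, -0.001, 0, 0, 0, 0], [1, 0.085, -0.001, 0.014, 0, 0, 0], [1, 0.085, -0.001, 0.014, 0, 0, 0], [1, 0.085, -0.001, 0.014, 0, 0, 0]])

```text
clock: 10.63
ee_pos: [0.4883, 0.2009, 0.2728]
tcp_rot: [0.258, -0.025, 0.966, 0.006]
contact_force: [-0.0, 0.2, 0.1]
width: 0.087
grip_force: 0.0
```

```bash
cat >> h.py <<'E'
K2=KNOB-.0015*XC+.0003*YC+.0015*N
E
python3 - <<'E'
from h import *
s=monitor.get_state();print(tool()[0],s['q'],s['contact_force'])
print(delta(K2-N*.0147,RC))
E
```

```text
[0.48827533 0.2008601  0.27281994] [-0.69375061 -0.27817456  0.00535878  2.09068966  0.38037625  0.9321548
  0.76671261] [-0.02528393  0.226187    0.09780728]
(array([-0.0013,  0.0012,  0.0936]), array([-0.0009, -0.0019, -0.001 ]))
```

>>> carry_out(series=[[1, -0.001, 0.001, 0.03, 0, 0, 0], [1, -0.001, 0.001, 0.055, 0, 0, 0], [1, -0.001, 0.001, 0.075, 0, 0, 0], [1, -0.001, 0.001, 0.09, 0, 0, 0], [1, -0.001, 0.001, 0.09, 0, 0, 0], [1, -0.001, 0.001, 0.09, 0, 0, 0]])

```text
clock: 11.13
ee_pos: [0.5347, 0.2045, 0.1965]
tcp_rot: [0.258, -0.024, 0.966, 0.007]
contact_force: [-0.9, 1.3, 0.1]
width: 0.0871
grip_force: 0.0
```

```bash
python3 - <<'E'
from h import *
s=monitor.get_state();print(tool()[0],s['q'],s['contact_force'])
print(delta(K2-N*.0147,RC))
E
```

```text
[0.53472339 0.2045474  0.19648447] [-0.66885629 -0.12392419  0.04515968  2.12888623  0.42528596  0.73138954
  0.73748881] [-0.91657919  1.25002041  0.06880013]
(array([ 0.001 , -0.0002,  0.0042]), array([-0.0009, -0.0012, -0.002 ]))
```

>>> carry_out(series=[[0, 0, 0, 0, 0, 0, 0], [0, 0, 0, 0, 0, 0, 0], [0, 0, 0, 0, 0, 0, 0], [0, 0, 0, 0, 0, 0, 0], [0, 0, 0, 0, 0, 0, 0], [0, 0, 0, 0, 0, 0, 0], [0, 0, 0, 0, 0, 0, 0], [0, 0, 0, 0, 0, 0, 0], [0, 0, 0, 0, 0, 0, 0], [0, 0, 0, 0, 0, 0, 0]], squeeze=15)

```text
clock: 11.97
ee_pos: [0.5339, 0.2047, 0.1967]
tcp_rot: [0.259, -0.025, 0.966, 0.007]
contact_force: [-3.4, -2.2, 4.8]
width: 0.0502
grip_force: 15.0
```

>>> carry_out(series=[[0, 0, 0, 0, 0, 0, -0.04], [0, 0, 0, 0, 0, 0, -0.08], [0, 0, 0, 0, 0, 0, -0.12], [0, 0, 0, 0, 0, 0, -0.16], [0, 0, 0, 0, 0, 0, -0.2], [0, 0, 0, 0, 0, 0, -0.24], [0, 0, 0, 0, 0, 0, -0.28], [0, 0, 0, 0, 0, 0, -0.32], [0, 0, 0, 0, 0, 0, -0.36]])

```text
clock: 12.72
ee_pos: [0.5339, 0.2049, 0.1967]
tcp_rot: [0.256, -0.198, 0.945, -0.039]
contact_force: [-3.4, -1.7, 4.6]
width: 0.0496
grip_force: 15.0
```

```bash
cat > pin.py <<'E'
from h import *
# head height above mouth plane along N
for n in('top','scene'):
    p=capture(n);w=cloud(p);rgb=p['pixels'].astype(int);red=(rgb[...,0]>90)&(rgb[...,1]<70)&(rgb[...,2]<70)
    e=w-MOUTH;h=e@N;t=np.linalg.norm(e-h[...,None]*N,axis=-1)
    q=h[red&(t<.022)&(h>.006)&(h<.09)]
    print(n,len(q),np.percentile(q,[50,90,98]).round(4) if len(q) else '')
s=monitor.get_state();T,r=tool();a=(RC.inv()*r).as_rotvec()
print('rot',a.round(3),'q',np.round(s['q'],2),'F',np.round(s['contact_force'],1),'Mtool',r.inv().apply(s['moment']).round(2),'w',s['width'],s['grip_force'],'pos',((T-K2)@np.stack([XC,YC,N],1)).round(4))
E
python3 pin.py
```

```text
top 150 [0.061  0.0654 0.0665]
scene 165 [0.043  0.0622 0.0639]
rot [-0.     0.    -0.359] q [-0.7  -0.13  0.07  2.13  0.43  0.73  1.09] F [-4.6 -1.9  5.6] Mtool [0.12 1.03 0.02] w 0.04966295009665699 14.999603123869747 pos [ 0.0005  0.0006 -0.0099]
```

>>> carry_out(series=[[0, 0, 0, 0, 0, 0, 0.09], [0, 0, 0, 0, 0, 0, 0.18], [0, 0, 0, 0, 0, 0, 0.27], [0, 0, 0, 0, 0, 0, 0.36], [0, 0, 0, 0, 0, 0, 0.44], [0, 0, 0, 0, 0, 0, 0.52], [0, 0, 0, 0, 0, 0, 0.6], [0, 0, 0, 0, 0, 0, 0.68], [0, 0, 0, 0, 0, 0, 0.73]])

```text
clock: 13.57
ee_pos: [0.5339, 0.2045, 0.1967]
tcp_rot: [0.253, 0.156, 0.953, 0.055]
contact_force: [-5.4, -3.3, 5.6]
width: 0.0494
grip_force: 15.0
```

>>> carry_out(series=[[0, 0, 0, 0, 0, 0, 0.04], [0, 0, 0, 0, 0, 0, 0.08], [0, 0, 0, 0, 0, 0, 0.12], [0, 0, 0, 0, 0, 0, 0.16], [0, 0, 0, 0, 0, 0, 0.2], [0, 0, 0, 0, 0, 0, 0.24], [0, 0, 0, 0, 0, 0, 0.28], [0, 0, 0, 0, 0, 0, 0.32], [0, 0, 0, 0, 0, 0, 0.36], [0, 0, 0, 0, 0, 0, 0.4]])

```text
clock: 14.4
ee_pos: [0.5338, 0.2043, 0.1966]
tcp_rot: [0.237, 0.342, 0.904, 0.104]
contact_force: [-6.7, -4.3, 6.7]
width: 0.0492
grip_force: 15.0
```

```bash
python3 pin.py
```

```text
top 158 [0.061  0.065  0.0668]
scene 156 [0.0426 0.0609 0.0636]
rot [0.001 0.    0.775] q [-0.61 -0.12 -0.01  2.13  0.41  0.73 -0.03] F [-5.9 -4.5  8.1] Mtool [1.38 0.19 0.06] w 0.04947898760936178 15.002659319434315 pos [ 0.0003 -0.     -0.0099]
```

>>> carry_out(series=[[0, 0, 0, 0, 0, 0, 0.04], [0, 0, 0, 0, 0, 0, 0.08], [0, 0, 0, 0, 0, 0, 0.12], [0, 0, 0, 0, 0, 0, 0.16], [0, 0, 0, 0, 0, 0, 0.2], [0, 0, 0, 0, 0, 0, 0.24], [0, 0, 0, 0, 0, 0, 0.28], [0, 0, 0, 0, 0, 0, 0.32], [0, 0, 0, 0, 0, 0, 0.36], [0, 0, 0, 0, 0, 0, 0.4]])

```text
clock: 15.33
ee_pos: [0.5337, 0.2041, 0.1965]
tcp_rot: [0.211, 0.514, 0.818, 0.149]
contact_force: [-7.6, -4.4, 7.7]
width: 0.0495
grip_force: 15.0
```

```bash
python3 pin.py
```

```text
top 155 [0.059  0.0653 0.0667]
scene 158 [0.043  0.0613 0.0638]
rot [1.000e-03 0.000e+00 1.175e+00] q [-0.57 -0.12 -0.04  2.13  0.41  0.73 -0.42] F [-8.8 -5.1  7.8] Mtool [ 1.49 -0.4   0.03] w 0.04950190800400801 15.004192334599793 pos [ 0.0001 -0.0002 -0.0099]
```

>>> carry_out(series=[[0, 0, 0, 0, 0, 0, 0.04], [0, 0, 0, 0, 0, 0, 0.08], [0, 0, 0, 0, 0, 0, 0.12], [0, 0, 0, 0, 0, 0, 0.16], [0, 0, 0, 0, 0, 0, 0.2], [0, 0, 0, 0, 0, 0, 0.24], [0, 0, 0, 0, 0, 0, 0.28], [0, 0, 0, 0, 0, 0, 0.32], [0, 0, 0, 0, 0, 0, 0.36], [0, 0, 0, 0, 0, 0, 0.4]])

```text
clock: 16.27
ee_pos: [0.5335, 0.2041, 0.1964]
tcp_rot: [0.178, 0.667, 0.699, 0.187]
contact_force: [-9.3, -5.1, 7.4]
width: 0.0496
grip_force: 15.0
```

```bash
python3 pin.py
```

```text
top 157 [0.0602 0.0648 0.066 ]
scene 162 [0.043  0.0614 0.0638]
rot [0.002 0.    1.575] q [-0.54 -0.12 -0.07  2.13  0.4   0.72 -0.82] F [-10.2  -5.5   8.7] Mtool [ 1.48 -1.01 -0.01] w 0.04992306728701696 15.004320926964283 pos [-0.0001 -0.0003 -0.0099]
```

>>> carry_out(series=[[0, 0, 0, 0, 0, 0, 0.04], [0, 0, 0, 0, 0, 0, 0.08], [0, 0, 0, 0, 0, 0, 0.12], [0, 0, 0, 0, 0, 0, 0.16], [0, 0, 0, 0, 0, 0, 0.2], [0, 0, 0, 0, 0, 0, 0.24], [0, 0, 0, 0, 0, 0, 0.28], [0, 0, 0, 0, 0, 0, 0.32], [0, 0, 0, 0, 0, 0, 0.36], [0, 0, 0, 0, 0, 0, 0.4]])

```text
clock: 17.2
ee_pos: [0.5333, 0.2041, 0.1963]
tcp_rot: [0.137, 0.792, 0.553, 0.219]
contact_force: [-11.6, -5.3, 9.2]
width: 0.0496
grip_force: 15.0
```

```bash
python3 pin.py
```

```text
top 145 [0.0591 0.0645 0.0661]
scene 160 [0.0431 0.0613 0.064 ]
rot [0.002 0.    1.975] q [-0.51 -0.12 -0.1   2.13  0.4   0.72 -1.21] F [-10.8  -4.5   8.9] Mtool [ 1.14 -1.66 -0.02] w 0.04971575145687349 15.002526089083403 pos [-0.0004 -0.0002 -0.01  ]
```

>>> carry_out(series=[[0, 0, 0, 0, 0, 0, 0.04], [0, 0, 0, 0, 0, 0, 0.08], [0, 0, 0, 0, 0, 0, 0.12], [0, 0, 0, 0, 0, 0, 0.16], [0, 0, 0, 0, 0, 0, 0.2], [0, 0, 0, 0, 0, 0, 0.24], [0, 0, 0, 0, 0, 0, 0.28], [0, 0, 0, 0, 0, 0, 0.32], [0, 0, 0, 0, 0, 0, 0.36], [0, 0, 0, 0, 0, 0, 0.4]])

```text
clock: 18.13
ee_pos: [0.5331, 0.2042, 0.1962]
tcp_rot: [0.091, 0.886, 0.385, 0.242]
contact_force: [-11.9, -5.0, 9.1]
width: 0.0496
grip_force: 15.0
```

```bash
python3 pin.py
```

```text
top 139 [0.0414 0.0445 0.0461]
scene 139 [0.0268 0.0423 0.0436]
rot [ 0.003 -0.     2.375] q [-0.48 -0.12 -0.13  2.12  0.39  0.72 -1.61] F [-11.6  -5.6   9.1] Mtool [ 0.67 -2.17  0.02] w 0.04980521846661722 15.000807184260339 pos [-0.0005 -0.0001 -0.01  ]
```

The head's top dropped from 65 to 45 mm above the mouth, so the pin is home. I'll let go of the knob and retreat.

>>> carry_out(series=[[0.85, 0, 0, 0, 0, 0, 0], [0.85, 0, 0, 0, 0, 0, 0], [0.85, 0, 0, 0, 0, 0, 0], [0.85, 0, 0, 0, 0, 0, 0], [0.85, 0, 0, 0, 0, 0, 0], [0.85, 0, 0, 0, 0, 0, 0], [0.85, 0, 0, -0.02, 0, 0, 0], [0.85, 0, 0, -0.05, 0, 0, 0], [0.85, 0, 0, -0.08, 0, 0, 0], [0.85, 0, 0, -0.12, 0, 0, 0], [0.85, 0, 0, -0.12, 0, 0, 0], [0.85, 0, 0, -0.12, 0, 0, 0]])

```text
clock: 19.23
ee_pos: [0.4743, 0.2026, 0.3034]
tcp_rot: [0.09, 0.885, 0.386, 0.245]
contact_force: [0.1, 0.1, -0.9]
width: 0.0743
grip_force: 0.0
```

```bash
python3 pin.py; python3 - <<'E'
from h import *
s=capture('scene');save(s,'scene4.png')
E
```

```text
top 137 [0.0414 0.0445 0.0467]
scene 139 [0.0251 0.0423 0.0435]
rot [0.    0.    2.371] q [-0.51 -0.31 -0.16  2.06  0.3   0.98 -1.54] F [ 0.1  0.2 -0.1] Mtool [ 0.44 -0.58 -0.08] w 0.07371939859921878 0.0 pos [0.0002 0.0003 0.1096]
```

View pics/scene4.png

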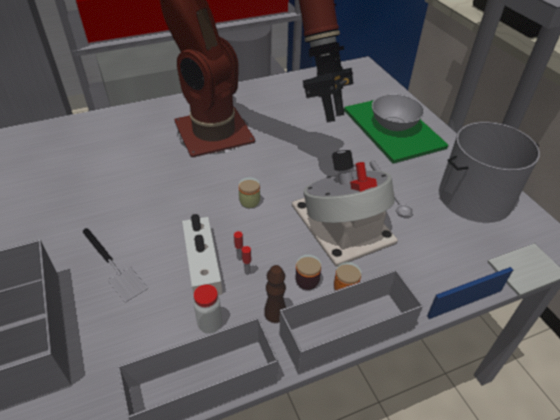

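The pin's head sits down on the guide at (362,177), the gripper is clear, and everything else is in its place.

```bash
python3 -c "
from h import *
print(workorder.finish_job())"
```

```text
the job is handed in; nothing more can be done
None
```

The red pin dropped through the guide into the drum hole and sits with its head on the guide by camera measurement; the gripper let go and is clear, and I handed the job in at about 19 s of the allowed 67 s (no verdict came back).

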